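# Refit the dial knob of a model vibrator

### The arm

A 6-joint arm with a two-finger parallel gripper is mounted at the origin on the work surface. World frame = base frame: x ahead of the robot, y to its left, z up, the work surface at z = 0. Lengths are in m, angles in degrees, forces in N, time in s.
With the tool pointing down it reaches from about 0.25 to 0.725 m from the base axis. Payload 4 kg.
Tool frame: the origin (TCP) lies midway between the tips of the shut fingers; the grasp point (between the pads) lies 19 mm behind it; x points along the fingers, z is the direction in which the jaws open and shut, and the axes are right-handed (so a half turn about x gives the same grasp; the last joint's range is limited). The gripper opens to 85 mm and grips with 20 to 120 N. Pads are 22 mm wide; open, the fingers measure 114 mm over their backs; the gripper's body (76 mm by 85 mm) begins 54 mm behind the grasp point. The pads swing forward as they close: fully open they stand 13 mm farther back than shut.
Start: joints at [67.093, 13.785, 0.286, 76.501, 0, 90], TCP at [0.195, 0.461, 0.231] pointing down, gripper open.
Joint ranges: [-155.79, 155.79], [-60.16, 107.12], [-62.33, 73.08], [-114, 123.19], [-81.49, 82.49], [-180, 180]. Speed limits (degrees/s): [159.86, 159.86, 180, 180, 180, 180].

### API

Orientations are given as [roll, pitch, yaw] about the fixed x, y, z axes, in that order (R = Rz(yaw) Ry(pitch) Rx(roll)).
In Python, from bench import bot gives the robot as it stands.
- The arm moves only by the shell command python3 -m inch 'ROWS' [OPENING] [FORCE]. ROWS is text: rows parted by semicolons, each of 4 numbers parted by spaces: the shift along the tool's x, y, z in cm, then the turn about the tool's x in rad. In form: dx dy dz turn; .... A call has 1 to 12 rows; each row is the pose to reach, as a shift and turn from the pose commanded when the call began, along the tool's axes at that moment; what a row does not reach only later rows make up. A row lasts 1/10 s, in which the tool goes at most 50 mm and 8.59 degrees, less where a joint would pass 70% of its speed; a pose out of reach is approached as far as the arm can. A call with a gripper value outside its range is refused whole. OPENING is the closure, from -1 (fully open) to 1 (shut), so that 0 is half open, set as the call begins (- or left out, the last holds). The fingers move at their own pace and stop on an object; FORCE is the grip in N (left out, the last holds). Time passes only in rows, so rows that repeat a pose let the fingers close. It gives the time, the measured TCP pose, the force and the opening at its end, in the units of the state.
- bot.sense(): the state, without advancing time (a new reading comes with each control period).
- bot.snapshot(name): name is "side" or "top" or "wrist"; returns (picture, depth): 384x512x3 uint8, red, green, blue; 384x512 float32, m along the optical axis (not along the pixel's ray), 0 where there is no reading.
- bot.get_calibration(name): a dict with "fx", "fy", "cx", "cy" (pixels), "R" (3x3) and "t" (3): a world point X has camera coordinates R X + t. Camera axes: x right, y down, z forward; pixel columns grow to the right and rows downward; lengths in m; the calibration is good to about 2 mm. A picture is of the moment at which its call begins: read the wrist's pose just before it. get_calibration takes no time and is no camera call; for the wrist camera it gives the pose at the moment of the call.
- bot.finish_job(): hands the job in, once; it reports no verdict.
The state is a dict: "time_s": time; "joint_pos": joint angles; "qd": joint speeds; "joint_torque": joint torques, N m; "eef_pos": TCP position; "orientation": TCP orientation; "contact_force": force on the tool from outside, world axes, zero at the start; "ft_torque": the same for the moment, N m; "gripper_width": finger opening in m.
Only numpy, scipy, OpenCV 4.12 (cv2) and the standard library are available. Lean on these libraries where they do the work, as an engineer would, in place of code of your own. Each camera call takes 0.05 s, during which the arm holds its last target. There are 200 camera calls.

### The job

The blue dial knob has come off the plaster-model vibrator. Pick it up from the aluminium tray, set it on the upright steel spindle and turn it lightly by feel until the flat in its bore meets the flat of the spindle, then push it straight down until it snaps fully home, and let go. Be gentle: do not press so hard that the vibrator sinks more than 4 mm on its rubber feet (about 11 N), and leave everything else as it stands.

Things in the scene. Friction and masses are not known exactly. Their poses are not given: they have to be found in the camera images.
- vibrator: White plaster-model vibrator, case 200 x 150 mm, fixed in plan. Origin on the table under the middle of the case, z up, x along the 200 mm side away from the dial. Flat deck 64 mm above the table; a ribbed black rubber plate, top at 74 mm, covers x +20 to +96 mm, y +-63 mm. The dial spindle stands at x -50 mm, y 0.
- vib_case (a joint): The case on its soft rubber feet: how far it is pushed down (m, 0 at rest, at most 0.010). It gives way about 1 mm for every 2.5 N of downward push (after the first 1.6 N) and springs back; it does not slide or tip.
- spindle_tip (a point): Centre of the top of the upright greased steel spindle, 92 mm above the table; moves with the case, axes as the vibrator's. D section: 12 mm in diameter, one flat 3.0 mm from the axis all the way up. It rises 22 mm above a dark boss (26 mm wide, top 70 mm above the table). Two sprung brass balls stand out of its sides, 14 mm below the tip, one each side of the flat.
- red_mark (a point): Point 23 mm from the spindle axis towards -x of the vibrator, 70 mm above the table. Axes as the vibrator's. A short red line on the deck, 31 to 43 mm from the axis, shows this direction; black dots follow on both sides of it.
- spindle_foot (a point): On the spindle axis, at the boss top. The spindle is stiff to turn (about 0.6 N m) and stays where it was left. Its angle is not measured: its flat faces up to 1.0 rad to either side of the direction from the spindle to the red mark. The frame of this point is the vibrator's and does not turn with the spindle.
- knob_center (a point): Centre, half-way up, of the loose blue aluminium wing knob: 46 mm long (its x), 26 mm wide (its y), 44 mm high, about 120 g, standing bore down on the tray floor. Its x axis points to the end with the white pointer line. Grip it across the 26 mm width. Fully home on the spindle, this point coincides with spindle_tip and the underside rests on the boss.
- knob_mouth (a point): Centre of the knob's underside, where its bore opens: a funnel 18 mm wide narrows to 12.8 mm in 3 mm, is round up to 6 mm, then D-shaped up to its end at 24 mm, the flat on the pointer side 3.9 mm from the axis. Turned wrong by more than about 0.2 rad the knob stops on the D step with the spindle tip only 6 mm inside, 16 mm short of home; aligned it slips on down.
- knob_pointer (a point): Centre of the knob's pointer end face, 23 mm from knob_center along the knob's x; a white line runs down this face and over the top. Axes as the knob's.
- knob: The same blue wing knob; origin at the centre of its underside, z up, x towards the pointer. Aligned and pushed on, from about 10 mm short of home it is resisted by the sprung balls (roughly 3 to 7 N), until about 3 mm short it snaps and is drawn home. The snap holds it against a light pull.
- tray: Aluminium tray 150 x 270 mm, fixed to the table; floor 4 mm thick, walls 15 mm high; origin under its centre. The knob and a black round knob stand in it, about 120 mm apart.
- round_knob: Small round black knob, 38 mm in diameter, 26 mm high, standing in the tray; a bystander. Origin at the centre of its underside.
- mug: Yellow mug, 82 mm wide, 95 mm high; a bystander.
- dropper_a: White dropper bottle, 38 mm wide, 88 mm high; a bystander.
- dropper_b: White dropper bottle, 38 mm wide, 88 mm high; a bystander.
- powder_jar: White powder jar with wooden lid, 54 mm wide, 62 mm high; a bystander.
Mind the look-alikes: they are no part of the job. Of the things like the knob, leave any that is red; of the rest the smaller one is meant.

How it is judged (in metres and radians):
At the end, for the whole second after the job is handed in: The knob is snapped fully home (its centre within 3 mm of spindle_tip, tilted less than 0.10 rad), it is at rest, and the black knob, mug, dropper bottles and jar stand within 30 mm of where they were (distance between knob_center and spindle_tip below 0.003 m and angle between knob_center's own z axis and vertical below 0.1 rad and linear speed of knob below 0.01 m/s and distance of each of round_knob, mug, dropper_a, dropper_b, powder_jar from where it was at the start of the episode below 0.03 m); the robot touches nothing.
It fails at once if the vibrator is pressed down by more than 4 mm on its rubber feet (about 11 N) (value of joint vib_case above 0.004 m).
It fails at once if a bystander is moved by more than 30 mm (distance of any of round_knob, mug, dropper_a, dropper_b, powder_jar from where it was at the start of the episode above 0.03 m).
It also fails if it takes over 64 s, if anything falls off the work surface, if the arm or the gripper's body presses on something with over 40 N, if the wrist force passes 120 N, or if a joint passes its speed limit or range.

## Working session

There is one attempt and no reset: what is moved stays moved. The work goes in short steps, Python scripts to look and compute and a shell command to move; the robot and the scene stay as the last step left them, time stands still between calls to the robot, and variables do not carry over. Pictures are saved under pics/ and viewed, on a budget of 10 in all, crops included, one or two more only if the job needs it, and the job is handed in when it is done.

```bash
mkdir -p pics; ls
cat > h.py <<'E'
from bench import bot
import numpy as np, cv2
def snap(n,f=None):
    c=bot.get_calibration(n); im,d=bot.snapshot(n)
    if f: cv2.imwrite('pics/'+f,im[:,:,::-1])
    return im,d,c
def ray(c,u,v,z):
    R=np.array(c['R']);t=np.array(c['t']); o=-R.T@t
    d=R.T@np.array([(u-c['cx'])/c['fx'],(v-c['cy'])/c['fy'],1]); return o+d*(z-o[2])/d[2]
def pt(c,d,u,v):
    R=np.array(c['R']);t=np.array(c['t']); z=d[int(v),int(u)]
    return R.T@(np.array([(u-c['cx'])/c['fx'],(v-c['cy'])/c['fy'],1])*z-t)
E
python3 - <<'E'
from h import *
ims=[]
for n in ['top','side']:
    im,d,c=snap(n); np.savez('pics/'+n,im=im,d=d); cv2.imwrite('pics/%s0.png'%n,im[:,:,::-1])
    print(n,c)
s=bot.sense(); print(s)
E
```

```text
pics
top {'fx': 361.62125731601645, 'fy': 361.62125731601645, 'cx': 254.39081724884136, 'cy': 188.99754448803594, 'R': array([[ 0.01935446, -0.99914129,  0.03663462],
       [-0.9823049 , -0.02582985, -0.18549904],
       [ 0.18628602, -0.03239613, -0.98196131]]), 't': array([-0.07426559,  0.56406166,  0.70808607])}
side {'fx': 351.1218392661697, 'fy': 351.1218392661697, 'cx': 250.79283088549542, 'cy': 189.9661031275547, 'R': array([[-0.99600411, -0.08846437,  0.01224195],
       [-0.05684912,  0.52230957, -0.85085891],
       [ 0.0688766 , -0.84815492, -0.52525161]]), 't': array([0.5657376 , 0.12098127, 0.8082658 ])}
{'time_s': 0.1, 'joint_pos': array([6.70950948e+01, 1.38304755e+01, 2.20795373e-01, 7.64998881e+01,
       3.90346113e-04, 9.00004975e+01]), 'qd': array([-0.04156162, -0.04194493,  0.14711974, -0.01851619, -0.13316094,
        0.04479975]), 'joint_torque': array([ 1.47458086e-04, -3.73137438e+01,  2.53010470e+01,  1.08672658e-02,
       -5.99337795e-06, -5.22757006e-06]), 'eef_pos': array([0.19438205, 0.46006219, 0.2304751 ]), 'orientation': array([ 179.79637746,   89.89043109, -113.1090256 ]), 'contact_force': array([-0.39951749,  0.23528308,  0.1625645 ]), 'ft_torque': array([-0.03140367, -0.03673409,  0.03893384]), 'gripper_width': 0.08522347321272888}
```

View pics/top0.png

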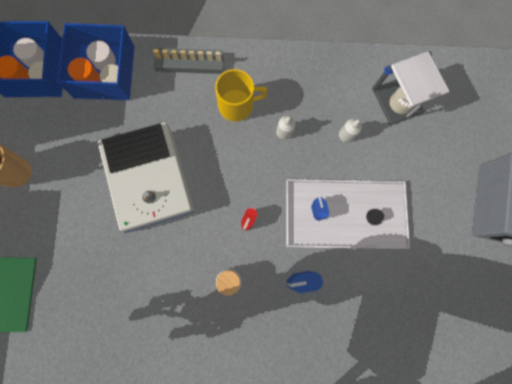

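View pics/side0.png

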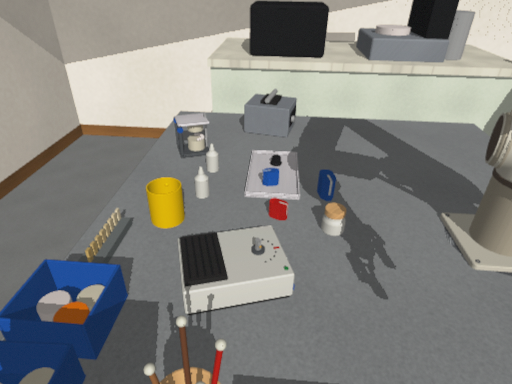

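Top view candidates: a red wing knob at (248,219), which is excluded; a larger dark-blue one off the tray at (305,282); a smaller blue one in the tray at (320,208). The black round knob is at (375,216). I choose the small blue one in the tray. The spindle is at about (150,197) with the red mark at (154,214).

Run:
```python
from h import *
z=np.load('pics/top.npz'); im=z['im'];d=z['d'];c=bot.get_calibration('top')
a=cv2.resize(im[188:232,296:344],None,fx=8,fy=8,interpolation=2)
b=cv2.resize(im[178:222,126:174],None,fx=8,fy=8,interpolation=2)
cv2.imwrite('pics/crop1.png',np.hstack([a,b])[:,:,::-1])
hsv=cv2.cvtColor(im,cv2.COLOR_RGB2HSV)
m=((hsv[...,0]>100)&(hsv[...,0]<130)&(hsv[...,1]>120)).astype('u1'); 
n,l,st,ce=cv2.connectedComponentsWithStats(m)
for i in range(1,n):
    if st[i,4]>60: print('blue',st[i],ce[i])
r=(((hsv[...,0]<8)|(hsv[...,0]>172))&(hsv[...,1]>120)).astype('u1')
n,l,st,ce=cv2.connectedComponentsWithStats(r)
for i in range(1,n): print('red',st[i],ce[i],ray(c,*ce[i],.064).round(4))
for u,v in [(320,203),(320,208),(322,215),(340,230),(150,195),(150,191),(120,200),(375,216)]: print(u,v,pt(c,d,u,v).round(4))
# case outline: white
w=((hsv[...,1]<50)&(hsv[...,2]>150)).astype('u1');w[:, :90]=0;w[:,200:]=0
dd=((d>0)).astype('u1')
g=np.zeros_like(w)
for v in range(110,240):
    for u in range(90,200):
        p=pt(c,d,u,v); g[v,u]=(0.055<p[2]<0.082)
n,l,st,ce=cv2.connectedComponentsWithStats(g); i=1+st[1:,4].argmax()
P=np.array([pt(c,d,u,v)[:2] for v,u in zip(*np.nonzero(l==i))],np.float32)
print('case',cv2.minAreaRect(P*1000),len(P))
s=bot.get_calibration('side'); zs=np.load('pics/side.npz')
print('side spindle',pt(s,zs['d'],258,240))
```

```text
blue [   0   21  134   79 6471] [67.15036316 58.86524494]
blue [312 199  17  21 236] [319.75       209.49152542]
blue [288 272  34  21 468] [306.41666667 281.22435897]
red [ 0 57  2  1  2] [ 0.5 57. ] [0.8411 0.4965 0.064 ]
red [ 3 56  1  1  1] [ 3. 56.] [0.8437 0.4916 0.064 ]
red [ 9 56  1  1  1] [ 9. 56.] [0.8442 0.4789 0.064 ]
red [12 57  1  1  1] [12. 57.] [0.8421 0.4722 0.064 ]
red [14 58  5  5  5] [16. 60.] [0.8354 0.4627 0.064 ]
red [73 59  2  2  2] [73.5 59.5] [0.8415 0.3403 0.064 ]
red [76 58  4  1  4] [77.5 58. ] [0.8455 0.3321 0.064 ]
red [81 58  2  1  2] [81.5 58. ] [0.8458 0.3235 0.064 ]
red [85 59  3  2  3] [86.         59.33333333] [0.843  0.3135 0.064 ]
red [90 63  2  2  2] [90.5 63.5] [0.8335 0.3028 0.064 ]
red [69 64  1  1  1] [69. 64.] [0.8305 0.3488 0.064 ]
red [22 66  1  1  1] [22. 66.] [0.8218 0.4481 0.064 ]
red [68 66  1  3  3] [68. 67.] [0.8233 0.3501 0.064 ]
red [92 66  1  1  1] [92. 66.] [0.8277 0.299  0.064 ]
red [25 68  2  2  2] [25.5 68.5] [0.8162 0.4399 0.064 ]
red [68 71  1  1  1] [68. 71.] [0.8139 0.349  0.064 ]
red [95 70  1  1  1] [95. 70.] [0.8185 0
[... 322 characters left out ...]
7922 0.4841 0.064 ]
red [87 80 13  1 13] [93. 80.] [0.7949 0.2935 0.064 ]
red [241 208  16  22 206] [249.06796117 217.43203883] [ 0.5042 -0.0513  0.064 ]
red [153 213   1   1   1] [153. 213.] [0.5087 0.1442 0.064 ]
red [154 215   1   1   1] [154. 215.] [0.5046 0.1419 0.064 ]
320 203 [ 0.54   -0.2014  0.049 ]
320 208 [ 0.5297 -0.2017  0.0467]
322 215 [ 0.5144 -0.205   0.0502]
340 230 [ 0.4874 -0.2548  0.005 ]
150 195 [0.5433 0.1494 0.0777]
150 191 [0.553  0.1522 0.0693]
120 200 [0.5339 0.2133 0.0624]
375 216 [ 0.5173 -0.3251  0.031 ]
case ((589.2396850585938, 169.88088989257812), (199.27084350585938, 150.38868713378906), 18.527816772460938) 6826
side spindle [0.54131051 0.16038873 0.09391205]
```

View pics/crop1.png

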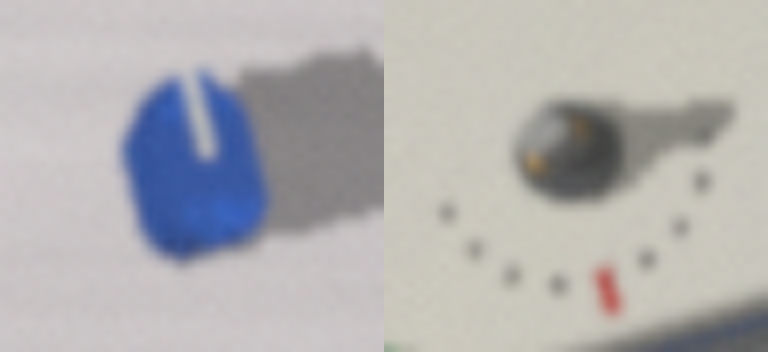

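The crop shows the small blue wing knob, with its white pointer line running up the image (about +x). On the spindle, the brass balls show at about (145,198) and (150,194). The red line is below and to the right.

```bash
cat >> h.py <<'E'
def go(x,y,z,psi):
    """print rows values to reach TCP x,y,z, jaw direction psi (deg), from current measured pose"""
    from scipy.spatial.transform import Rotation as Ro
    s=bot.sense(); R=Ro.from_euler('xyz',s['orientation'],degrees=True).as_matrix()
    cur=np.degrees(np.arctan2(R[1,2],R[0,2])); d=R.T@(np.array([x,y,z])-s['eef_pos'])*100
    turn=-((psi-cur+180)%360-180)
    print('t',s['time_s'],'pos',s['eef_pos'].round(4),'psi',cur.round(2),'j',s['joint_pos'].round(1),'F',s['contact_force'].round(2),'w',s['gripper_width'].round(4))
    print('tool shift cm',d.round(2),'turn rad',np.radians(turn).round(3))
E
python3 - <<'E'
from h import *
c=bot.get_calibration('top')
print(ray(c,319.75,209.5,.04))
A=ray(c,296+207/8,188+155/8,.048);B=ray(c,296+190/8,188+78/8,.048)
print(A,B,np.degrees(np.arctan2(*(B-A)[[1,0]])))
go(.527,-.203,.2,-78)
E
```

```text
[ 0.52734555 -0.20258904  0.04      ]
[ 0.53090523 -0.20545054  0.048     ] [ 0.55147184 -0.20121225  0.048     ] 11.644294353663257Traceback (most recent call last):
  File "<stdin>", line 6, in <module>
  File "h.py", line 19, in go
    print('t',s['time_s'],'pos',s['eef_pos'].round(4),'psi',cur.round(2),'j',s['joint_pos'].round(1),'F',s['contact_force'].round(2),'w',s['gripper_width'].round(4))
                                                                                                                                         ^^^^^^^^^^^^^^^^^^^^^^^^
AttributeError: 'float' object has no attribute 'round'
```

```bash
sed -i "s/s\['gripper_width'\].round(4)/round(s['gripper_width'],4)/" h.py; python3 -c "
from h import *
go(.527,-.203,.2,-78)"
```

```text
t 0.1 pos [0.1944 0.4601 0.2305] psi 67.09 j [67.1 13.8  0.2 76.5  0.  90. ] F [-0.4   0.24  0.16] w 0.0852
tool shift cm [  3.14 -56.45 -48.13] turn rad 2.532
```

```bash
python3 -m inch '1 -4 -3.5 0.15; 1 -8 -7 0.3; 1 -12 -10.5 0.45; 1 -16 -14 0.6; 1 -20 -17.5 0.75; 1 -24 -21 0.9; 1 -28 -24 1.05; 1 -32 -27.5 1.2; 1 -36 -31 1.35; 1 -40 -34.5 1.5; 1 -44 -38 1.65; 1 -44 -38 1.65' -0.2 40; python3 -c "
from h import *
go(.527,-.203,.2,-78)"
```

```text
time_s: 1.3
eef_pos: [0.4527, -0.0638, 0.2209]
orientation: [-70.9, 90.0, -98.6]
contact_force: [0.0, 1.8, 0.1]
gripper_width: 0.051
t 1.3 pos [ 0.4527 -0.0638  0.2209] psi -27.75 j [ -8.    9.2  -7.   73.8  -0.  109.8] F [0.04 1.77 0.08] w 0.051
tool shift cm [ 2.1  -8.86 13.06] turn rad 0.877
```

```bash
python3 -m inch '0.5 -3 4.5 0.15; 1 -6 9 0.3; 2 -8.9 13 0.45; 2 -8.9 13 0.6; 2 -8.9 13 0.75; 2 -8.9 13 0.877; 2 -8.9 13 0.877; 2 -8.9 13 0.877'; python3 -c "
from h import *
snap('wrist','w1.png')
go(.527,-.203,.1,-78)"
```

```text
time_s: 2.1
eef_pos: [0.5261, -0.1995, 0.2009]
orientation: [-125.6, 89.9, 156.9]
contact_force: [0.5, 0.0, 0.3]
gripper_width: 0.0516
t 2.15 pos [ 0.5262 -0.1995  0.2011] psi -77.56 j [-20.8  21.7   6.8  75.1   0.  146.8] F [-0.2  -0.61  0.47] w 0.0512
tool shift cm [1.011e+01 1.000e-02 3.700e-01] turn rad 0.008
```

View pics/w1.png

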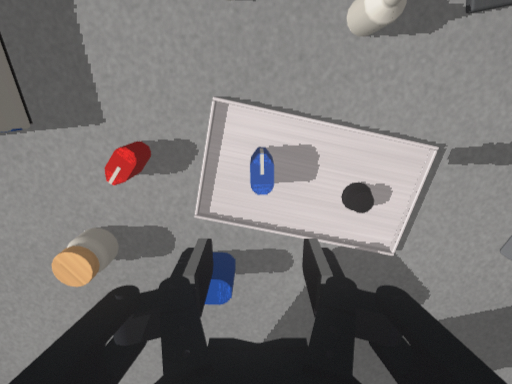

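The wrist view shows the knob at (262,172) with its pointer facing up the image and its width across the jaws. Next I measure it precisely.

Run:
```python
from h import *
im,d,c=snap('wrist'); hsv=cv2.cvtColor(im,cv2.COLOR_RGB2HSV)
roi=np.zeros(d.shape,bool);roi[140:205,235:290]=1
w=roi&(hsv[...,1]<70)&(hsv[...,2]>150)
m=roi&(hsv[...,0]>100)&(hsv[...,0]<130)&(hsv[...,1]>120)
P=np.array([pt(c,d,u,v) for v,u in zip(*np.nonzero(m))])
print(len(P),np.percentile(P,[1,50,95,99],axis=0).round(4))
T=P[P[:,2]>.043]; r=cv2.minAreaRect((T[:,:2]*1000).astype('f4')); print('top',len(T),r)
# white line in the filled outline of mask
h=cv2.convexHull(np.argwhere(m)[:,::-1].astype('i4')); k=np.zeros(d.shape,'u1'); cv2.fillConvexPoly(k,h,1)
q=np.argwhere((k>0)&~m&(hsv[...,1]<110)&(hsv[...,2]>130))
X=np.array([ray(c,u,v,.048) for v,u in q]); print(len(q),X.mean(0), cv2.fitLine((X[:,:2]).astype('f4'),2,0,.01,.01).ravel())
go(.527,-.203,.1,-78)
```

```text
751 [[ 0.5092 -0.2169  0.0381]
 [ 0.5294 -0.2039  0.0475]
 [ 0.5493 -0.1915  0.0487]
 [ 0.5527 -0.1894  0.0491]]
top 737 ((557.8751831054688, -196.4370574951172), (100.83891296386719, 25.130849838256836), 13.558674812316895)
100 [ 0.53969561 -0.19990891  0.048     ] [ 0.99681383  0.07976297  0.5396956  -0.19990891]
t 2.2 pos [ 0.5262 -0.1994  0.2012] psi -77.58 j [-20.8  21.7   6.8  75.1  -0.  146.8] F [-0.95  0.21 -1.  ] w 0.051
tool shift cm [10.12 -0.    0.37] turn rad 0.007
```

```bash
python3 -c "
from h import *
go(.5305,-.2035,.014,-78.5)"
```

```text
t 2.2 pos [ 0.5262 -0.1994  0.2012] psi -77.58 j [-20.8  21.7   6.8  75.1  -0.  146.8] F [-0.95  0.21 -1.  ] w 0.051
tool shift cm [18.72  0.33  0.49] turn rad 0.016
```

```bash
python3 -m inch '3 0.3 0.5 0.01; 6 0.3 0.5 0.01; 9 0.3 0.5 0.01; 12 0.3 0.5 0.01; 14 0.3 0.5 0.01; 15.5 0.3 0.5 0.01; 17 0.3 0.5 0.01; 18 0.3 0.5 0.01; 18.7 0.3 0.5 0.01; 18.7 0.3 0.5 0.01; 18.7 0.3 0.5 0.01'; python3 -c "
from h import *
snap('wrist','w2.png')
go(.5305,-.2035,.014,-78.5)"
```

```text
time_s: 3.3
eef_pos: [0.5307, -0.204, 0.0148]
orientation: [53.9, 90.0, -24.4]
contact_force: [-0.1, -0.4, -0.0]
gripper_width: 0.0511
t 3.35 pos [ 0.531  -0.2041  0.015 ] psi -78.26 j [-21.   31.7  -7.3  50.9  -0.  147.2] F [0.02 0.29 0.42] w 0.0512
tool shift cm [ 0.1  -0.03 -0.07] turn rad 0.004
```

View pics/w2.png

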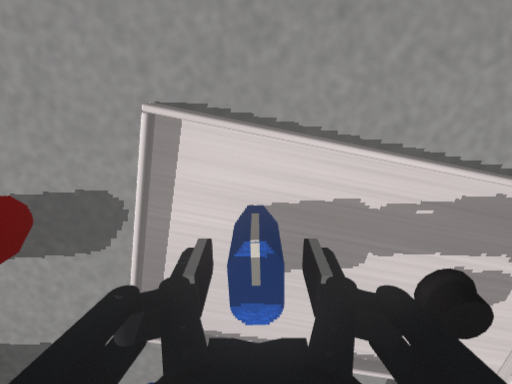

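The knob sits centred between the fingers at (256,265). I close the gripper and lift.

```bash
python3 -m inch '0 0 0 0; 0 0 0 0; 0 0 0 0; 0 0 0 0; 0 0 0 0;0 0 0 0; 0 0 0 0' 1 50; python3 -m inch '-2 0 0 0; -5 0 0 0; -8 0 0 0; -11 0 0 0; -14 0 0 0; -16 0 0 0; -16 0 0 0'; python3 -c "
from h import *
snap('wrist','w3.png')
go(.5418,.154,.17,30)"
```

```text
time_s: 4.05
eef_pos: [0.5311, -0.2042, 0.0152]
orientation: [55.8, 89.9, -22.5]
contact_force: [-0.0, -1.0, 6.2]
gripper_width: 0.0255
time_s: 4.75
eef_pos: [0.532, -0.2045, 0.1771]
orientation: [57.6, 89.7, -20.7]
contact_force: [0.6, 1.1, -1.0]
gripper_width: 0.0255
t 4.8 pos [ 0.5309 -0.2041  0.1749] psi -78.27 j [-21.   23.1   4.9  71.7   0.  147.2] F [ 0.63  0.05 -1.41] w 0.0255
tool shift cm [  0.47   8.35 -34.84] turn rad -1.89
```

View pics/w3.png

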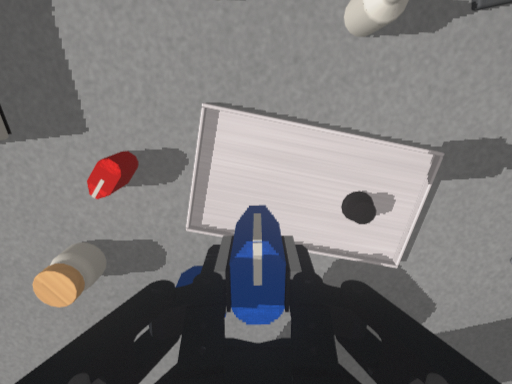

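The knob is held squarely (256,265) and the tray spot is empty. Next I carry it over the spindle.

```bash
python3 -m inch '-1 0.7 -3 -0.14; -2 1.4 -6 -0.28; -3 2.1 -9 -0.42; -4 2.8 -12 -0.56; -5 3.6 -15 -0.7; -5 4.3 -18 -0.84; -5 5 -21 -0.98; -5 5.7 -24 -1.12; -5 6.4 -27 -1.26; -5 7.2 -30 -1.4; -5 7.8 -32.5 -1.54; -5 8.35 -34.8 -1.68'; python3 -c "
from h import *
go(.5418,.154,.22,110)"
```

```text
time_s: 6.0
eef_pos: [0.54, 0.1549, 0.2213]
orientation: [176.8, 89.7, -164.9]
contact_force: [0.1, 0.1, -1.3]
gripper_width: 0.0254
t 6.0 pos [0.54   0.1549 0.2213] psi 18.36 j [16.  21.3  9.2 78.2  0.  87.6] F [ 0.06  0.09 -1.31] w 0.0254
tool shift cm [ 0.13 -0.15  0.14] turn rad -1.599
```

```bash
python3 -m inch '0.1 0 0 -0.14; 0.1 -0.1 0.1 -0.28; 0.1 -0.1 0.1 -0.42; 0.1 -0.1 0.1 -0.56; 0.1 -0.1 0.1 -0.7; 0.1 -0.1 0.1 -0.84; 0.1 -0.1 0.1 -0.98; 0.1 -0.1 0.1 -1.12; 0.1 -0.1 0.1 -1.26; 0.1 -0.1 0.1 -1.4; 0.1 -0.1 0.1 -1.54; 0.1 -0.1 0.1 -1.6'; python3 -m inch '0 0 0 0; 0 0 0 0'
python3 - <<'E'
from h import *
im,d,c=snap('wrist'); np.savez('pics/w4',im=im,d=d,**c)
v0=130;a=cv2.resize(im[v0:v0+170,170:350],None,fx=4.4,fy=3.5,interpolation=2)
a=cv2.resize(im[130:260,190:340],None,fx=4.5,fy=4.5,interpolation=2)
cv2.imwrite('pics/w4.png',a[:,:,::-1])
go(.5418,.154,.22,110)
E
```

```text
time_s: 7.2
eef_pos: [0.5413, 0.1528, 0.2203]
orientation: [85.8, 89.7, -164.4]
contact_force: [-0.7, -0.6, -1.7]
gripper_width: 0.0254
time_s: 7.4
eef_pos: [0.5418, 0.1529, 0.2214]
orientation: [86.0, 89.8, -164.4]
contact_force: [0.4, 0.1, -1.6]
gripper_width: 0.0252
t 7.45 pos [0.542  0.153  0.2218] psi 109.6 j [15.8 21.4  9.4 78.2 -0.  -3.8] F [-0.2  -0.53 -1.85] w 0.0251
tool shift cm [ 0.18 -0.02  0.1 ] turn rad -0.007
```

View pics/w4.png

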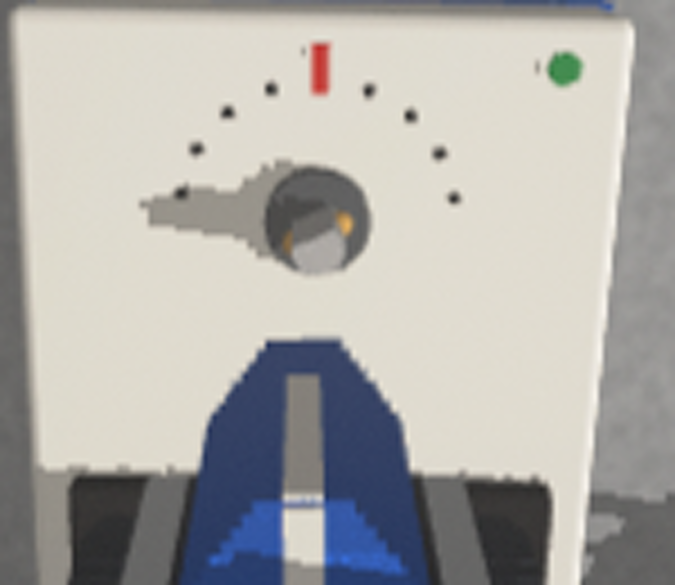

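The wrist crop shows the boss at crop (317,220), which is about pixel (260,179). The light D tip is at crop (317,250), with its flat facing up and left, roughly 20° from the pointer direction. I refine these numerically.

Run:
```python
from h import *
from scipy.optimize import least_squares
z=np.load('pics/w4.npz'); im,d=z['im'],z['d']; c={k:z[k] for k in ['fx','fy','cx','cy','R','t']}
hsv=cv2.cvtColor(im,cv2.COLOR_RGB2HSV)
# assume tool at pose: use measured
tcp=np.array([.542,.153,.2218]); psi=np.radians(109.6); zt=np.array([np.cos(psi),np.sin(psi)]); yt=np.array([-np.sin(psi),np.cos(psi)])
def loc(P): q=np.asarray(P)[...,:2]-tcp[:2]; return np.stack([q@yt,q@zt],-1)*1000
W=[(v,u,pt(c,d,u,v)) for v in range(155,200) for u in range(235,290)]
B=np.array([p for v,u,p in W if .067<p[2]<.073]); T=np.array([p for v,u,p in W if .087<p[2]<.097])
deck=np.array([p for v,u,p in W if .060<p[2]<.0665])
for n,P in(('boss',B),('tip',T)):
    L=loc(P);print(n,len(P),P[:,2].mean().round(4),'y range',L[:,0].min(),L[:,0].max(),'z range',L[:,1].min(),L[:,1].max())
# outline of dark boss
m=np.zeros(d.shape,'u1'); m[160:195,245:275]=(im[160:195,245:275].max(-1)<130)
for u,v in [(260.4,178.9)]: print('boss ctr tool y,z mm',loc(ray(c,u,v,.070)))
# tip light
L=T; Lq=loc(T); print(np.median(Lq,0)); print(cv2.minEnclosingCircle(Lq.astype('f4')), cv2.minAreaRect(Lq.astype('f4')))
K=np.array([pt(c,d,u,v) for v in range(195,340) for u in range(225,290) if hsv[v,u,0]>95 and hsv[v,u,0]<135 and hsv[v,u,1]>100])
print('knob heights rel TCP',np.percentile(K[:,2]-tcp[2],[1,50,90,99]).round(4))
k=K[K[:,2]>np.percentile(K[:,2],99)-.004]; q=loc(k); print('knob y',np.percentile(q[:,0],[.5,50,99.5]),'z',np.percentile(q[:,1],[.5,50,99.5]))
red=np.argwhere(((hsv[...,0]<8)|(hsv[...,0]>172))&(hsv[...,1]>120)&(np.arange(384)[:,None]<170)&(abs(np.arange(512)[None]-260)<20))
r=np.array([ray(c,u,v,.064) for v,u in red]); print('red',loc(r).mean(0),len(r),r.mean(0))
a=cv2.resize(im[162:198,242:280],None,fx=16,fy=16,interpolation=2); cv2.imwrite('pics/w4z.png',a[:,:,::-1])
```

```text
boss 276 0.0695 y range -11.206069392640334 13.666915977578272 z range -8.73413298517879 16.377425495245628
tip 99 0.0913 y range -5.124860086284746 5.843158745129504 z range -2.015770382263486 9.211393922493354
boss ctr tool y,z mm [0.87353481 3.73371353]
[0.35641511 4.11173433]
((0.907450258731842, 3.5448291301727295), 6.093360424041748) ((-0.43221116065979004, 3.9688875675201416), (11.861738204956055, 8.866979598999023), 65.80461120605469)
knob heights rel TCP [-0.2185  0.0315  0.0325  0.0341]
knob y [-21.31225799   0.63649067  25.03859562] z [-12.28235165   0.65271409  13.01515759]
red [36.96797167  4.27419605] 32 [0.50574026 0.14462557 0.064     ]
```

View pics/w4z.png

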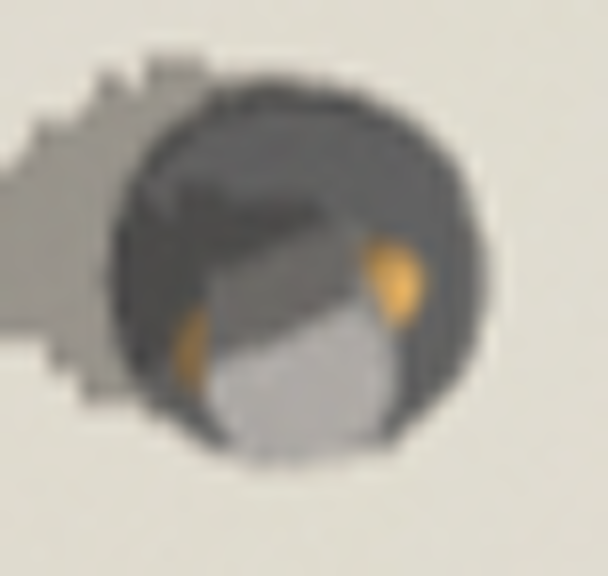

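```bash
python3 -c "
from h import *
go(.5415,.157,.12,133)"
```

```text
t 7.45 pos [0.542  0.153  0.2218] psi 109.6 j [15.8 21.4  9.4 78.2 -0.  -3.8] F [-0.2  -0.53 -1.85] w 0.0251
tool shift cm [10.18 -0.12  0.39] turn rad -0.408
```

```bash
python3 -m inch '1 0 0.1 -0.1; 3 -0.1 0.2 -0.2; 5 -0.1 0.4 -0.3; 7 -0.1 0.4 -0.41; 8.5 -0.1 0.4 -0.41; 9.6 -0.1 0.4 -0.41; 10.2 -0.1 0.4 -0.41; 10.2 -0.1 0.4 -0.41; 10.2 -0.1 0.4 -0.41; 10.2 -0.1 0.4 -0.41'
python3 - <<'E'
from h import *
im,d,c=snap('side'); a=cv2.resize(im[190:290,195:315],None,fx=5,fy=5,interpolation=2)
im2,_,_=snap('top'); b=cv2.resize(im2[150:250,90:190],None,fx=2,fy=2,interpolation=2)
cv2.imwrite('pics/s5.png',a[:,:,::-1])
go(.5415,.157,.104,133)
E
```

```text
time_s: 8.45
eef_pos: [0.5429, 0.1575, 0.1223]
orientation: [-117.0, 89.9, 16.1]
contact_force: [0.2, -0.5, -1.7]
gripper_width: 0.0257
t 8.55 pos [0.5428 0.1575 0.1222] psi 133.15 j [ 16.2  24.9  -0.6  64.4  -0.  -27. ] F [-0.09 -0.03 -1.11] w 0.0253
tool shift cm [1.82 0.13 0.05] turn rad 0.003
```

View pics/s5.png

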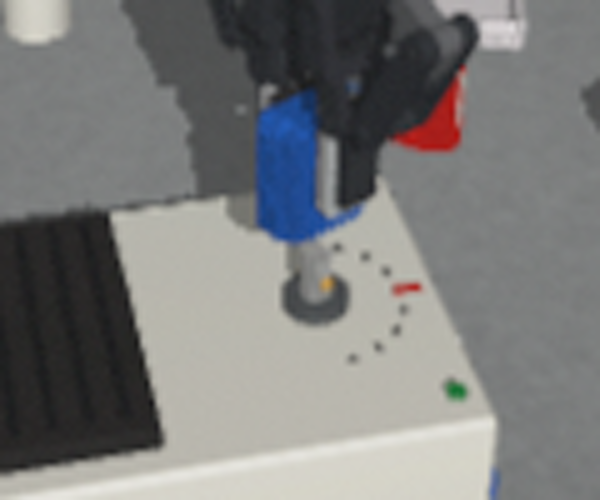

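The side view shows the knob (crop 308,225) over the spindle tip (crop 308,240). I descend gently.

```bash
python3 -m inch '0.6 0.1 0.05 0; 1.1 0.1 0.05 0; 1.5 0.1 0.05 0; 1.8 0.1 0.05 0; 1.8 0.1 0.05 0; 1.8 0.1 0.05 0'; python3 -c "
from h import *
go(.5415,.157,.099,133)"; python3 -m inch '0.2 0 0 0; 0.4 0 0 0; 0.4 0 0 0; 0.4 0 0 0';python3 -c "
from h import *
go(.5415,.157,.099,133)"
```

```text
time_s: 9.15
eef_pos: [0.5411, 0.157, 0.1032]
orientation: [74.9, 90.0, -151.9]
contact_force: [0.3, -0.8, -1.6]
gripper_width: 0.0256
t 9.15 pos [0.5411 0.157  0.1032] psi 133.16 j [ 16.2  25.7  -2.3  62.   -0.  -27. ] F [ 0.33 -0.8  -1.59] w 0.0256
tool shift cm [ 0.42 -0.03 -0.02] turn rad 0.003
time_s: 9.55
eef_pos: [0.5412, 0.1569, 0.0993]
orientation: [158.7, 90.0, -68.2]
contact_force: [0.0, -1.1, -1.7]
gripper_width: 0.0254
t 9.55 pos [0.5412 0.1569 0.0993] psi 133.15 j [ 16.2  25.9  -2.6  61.4  -0.  -27. ] F [ 0.03 -1.11 -1.65] w 0.0254
tool shift cm [ 0.03 -0.03 -0.01] turn rad 0.003
```

```bash
python3 -m inch '0.1 0 0 0; 0.2 0 0 0; 0.3 0 0 0; 0.4 0 0 0; 0.4 0 0 0';python3 -c "
from h import *
go(.5415,.157,.091,133); print(bot.sense()['ft_torque'])"
```

```text
time_s: 10.05
eef_pos: [0.5412, 0.1569, 0.0952]
orientation: [165.1, 90.0, -61.8]
contact_force: [0.2, -0.2, -1.3]
gripper_width: 0.0255
t 10.05 pos [0.5412 0.1569 0.0952] psi 133.15 j [ 16.2  26.2  -2.9  60.9  -0.  -27. ] F [ 0.16 -0.25 -1.33] w 0.0255
tool shift cm [ 0.42 -0.03 -0.01] turn rad 0.003
[-0.15473024 -0.149753   -0.02077076]
```

```bash
python3 -m inch '0.1 0 0 0; 0.2 0 0 0; 0.2 0 0 0; 0.2 0 0 0';python3 -m inch '0.1 0 0 0; 0.2 0 0 0; 0.2 0 0 0; 0.2 0 0 0';python3 -c "
from h import *
go(.5415,.157,.081,133); print(bot.sense()['ft_torque'])"
```

```text
time_s: 10.45
eef_pos: [0.5412, 0.1569, 0.0932]
orientation: [143.8, 90.0, -83.1]
contact_force: [1.1, -1.0, -2.0]
gripper_width: 0.0255
time_s: 10.85
eef_pos: [0.5412, 0.1569, 0.0912]
orientation: [167.5, 90.0, -59.3]
contact_force: [0.8, -0.9, -1.1]
gripper_width: 0.0248
t 10.85 pos [0.5412 0.1569 0.0912] psi 133.15 j [ 16.2  26.4  -3.2  60.4  -0.  -27. ] F [ 0.84 -0.9  -1.05] w 0.0248
tool shift cm [ 1.02 -0.03 -0.01] turn rad 0.003
[-0.23947549 -0.17853326  0.00703231]
```

The D has slipped past the step without resistance, so the knob is aligned. Now the balls.

```bash
for i in 1 2 3; do python3 -m inch '0.07 0 0 0; 0.14 0 0 0; 0.2 0 0 0; 0.2 0 0 0' | grep -E 'eef|force'; done
```

```text
eef_pos: [0.5414, 0.157, 0.0895]
contact_force: [1.0, -1.5, 0.3]
eef_pos: [0.5415, 0.157, 0.0876]
contact_force: [0.3, -2.1, 3.1]
eef_pos: [0.5412, 0.1569, 0.0851]
contact_force: [2.1, -1.4, 1.0]
```

```bash
for i in 1 2; do python3 -m inch '0.05 0 0 0; 0.1 0 0 0; 0.15 0 0 0; 0.15 0 0 0; 0.15 0 0 0' | grep -E 'eef|force'; done
```

```text
eef_pos: [0.5408, 0.1566, 0.083]
contact_force: [5.4, -3.7, -6.0]
eef_pos: [0.541, 0.1568, 0.0821]
contact_force: [3.1, -3.5, -3.9]
```

```bash
for i in 1 2; do python3 -m inch '0.03 0 0 0; 0.07 0 0 0; 0.07 0 0 0; 0.07 0 0 0' | grep -E 'eef|force'; done
```

```text
eef_pos: [0.5411, 0.1569, 0.0818]
contact_force: [3.0, -5.3, -1.8]
eef_pos: [0.5412, 0.157, 0.0811]
contact_force: [2.2, -4.7, 0.9]
```

```bash
python3 -m inch '0.03 0 0 0; 0.07 0 0 0; 0.07 0 0 0' | grep -E 'eef|force'; python3 -m inch '0 0 0 0; 0 0 0 0; 0 0 0 0; 0 0 0 0; 0 0 0 0' -0.2 | grep -E 'eef|force|width'
python3 - <<'E'
from h import *
go(.541,.157,.25,133)
im,d,c=snap('side'); a=cv2.resize(im[190:290,195:315],None,fx=5,fy=5,interpolation=2); cv2.imwrite('pics/s6.png',a[:,:,::-1])
E
```

```text
eef_pos: [0.5413, 0.157, 0.0804]
contact_force: [2.3, -4.5, 2.3]
eef_pos: [0.5409, 0.1573, 0.0801]
contact_force: [0.0, 0.4, -0.1]
gripper_width: 0.0513
t 14.65 pos [0.5409 0.1573 0.0801] psi 133.17 j [ 16.2  27.   -4.1  58.9   0.  -27. ] F [ 0.02  0.44 -0.06] w 0.0513
tool shift cm [-1.699e+01  1.000e-02 -2.000e-02] turn rad 0.003
```

View pics/s6.png

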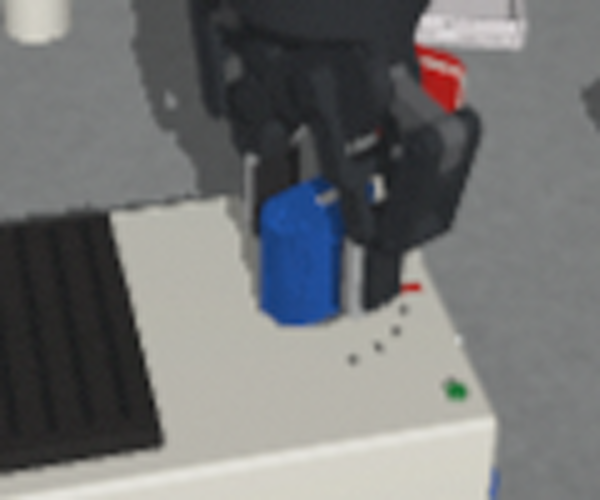

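The knob is seated with its underside at the boss (crop 300,320), and the fingers are open and clear. I retreat straight up and check its height.

```bash
python3 -m inch '-1 0 0 0; -3 0 0 0; -6 0 0 0; -9 0 0 0; -12 0 0 0; -15 0 0 0; -17 0 0 0; -17 0 0 0; -17 0 0 0'
python3 - <<'E'
from h import *
for n in ['wrist','top','side']:
    im,d,c=snap(n); hsv=cv2.cvtColor(im,cv2.COLOR_RGB2HSV)
    m=(hsv[...,0]>100)&(hsv[...,0]<130)&(hsv[...,1]>100)&(d>0)
    P=np.array([pt(c,d,u,v) for v,u in zip(*np.nonzero(m))])
    P=P[(np.hypot(P[:,0]-.541,P[:,1]-.155)<.035)&(P[:,2]>.06)]
    if len(P)<10: print(n,len(P)); continue
    T=P[P[:,2]>np.percentile(P[:,2],95)-.006]
    A=np.c_[T[:,:2]-T[:,:2].mean(0),np.ones(len(T))]; f=np.linalg.lstsq(A,T[:,2],rcond=None)[0]
    print(n,len(P),'zpct',np.percentile(P[:,2],[1,50,90,99]).round(4),'top ctr',T.mean(0).round(4),'tilt',f[:2].round(3),'z',f[2].round(4))
    if n=='wrist': cv2.imwrite('pics/w7.png',im[:,:,::-1])
print(bot.sense()['time_s'])
E
```

```text
time_s: 15.6
eef_pos: [0.5412, 0.157, 0.2507]
orientation: [-112.5, 89.9, 20.6]
contact_force: [-0.0, -0.5, 0.3]
gripper_width: 0.0515
wrist 998 zpct [0.0839 0.1134 0.3227 0.3369] top ctr [0.5414 0.1382 0.3269] tilt [ 0.255 -0.577] z 0.3269
top 253 zpct [0.0858 0.1139 0.1156 0.1167] top ctr [0.5432 0.1558 0.1141] tilt [0.008 0.011] z 0.1141
side 548 zpct [0.0696 0.1019 0.1157 0.117 ] top ctr [0.5433 0.1619 0.1148] tilt [ 0.039 -0.06 ] z 0.1148
15.75
```

View pics/w7.png

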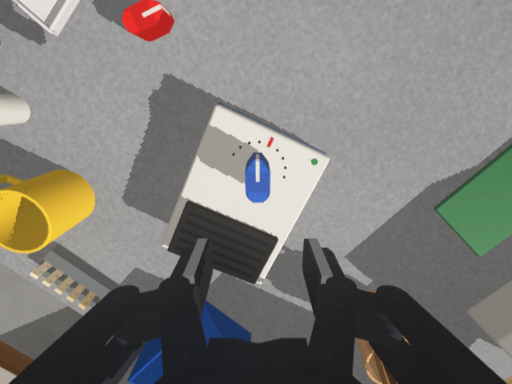

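The knob is on the spindle at (258,177), and its top is at 114 mm, which is exactly what home requires. It is level and nothing else has moved.

```bash
python3 -c "
from h import *
print(bot.finish_job())"
```

```text
the job is handed in; nothing more can be done
None
```

The small blue knob is on the spindle, snapped home and released, and I handed the job in at about 16 s of the 64 s allowed.

- **Alignment:** I read the spindle's flat from the wrist camera, about 24° from the red mark. I turned the knob to match before lowering it. It slid past the D step with no resistance, so I did not need to search for the flat by turning.
- **Snap and force:** The balls resisted, then the knob was drawn down with a pull of about 6 N. It ended on the boss under a push of about 4 N. The highest upward force I read was about 5 N with the knob's weight taken out, well under the 11 N limit. I sampled force only between steps.
- **Final height and tilt:** The top camera put the knob's top at 114.1 mm (114 mm expected) with about 0.01 rad of tilt. The side camera gave 114.8 mm and about 0.07 rad, from a rougher fit.
- **Checks that disagreed:** The wrist camera's last automatic height reading was useless because it picked up other blue pixels. I used that picture only by eye. The side camera also put the knob about 6 mm further along y than the top camera did; I took this as its partial view of the knob's faces.
- **Bystanders:** The arm never came near them. I did not re-measure where they stand.

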